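# Load the grinding balls and snap the sample pot shut

### The job

Lift the scoop with its six steel balls and tip all of them into the sample pot, then set the scoop back down upright on the table. Next, press the snap cap (the one with the grip bar) squarely onto the pot until it clicks, keep pressing past the click until it is fully home, and finish while still holding the cap down with a firm, steady push of about 10 N; do not let go. Leave everything else on the table where it is.

Things in the scene. Friction and masses are not known exactly. Their poses are not given: they have to be found in the camera images.
- pot: Round frosted-clear plastic sample pot, open at the top, standing in a fixed, bolted-down square steel foot (104 x 104 x 18 mm). Origin: centre of the foot's underside on the work surface, z up. The pot is 60 mm in outer diameter, its wall 2.5 mm thick; inner floor 22 mm and rim 78 mm above the work surface.
- pot_rim (a point): Centre of the pot's mouth at rim height. The wall narrows over the top 6 mm to 56 mm outer diameter, which guides the cap on; the mouth is about 50 mm wide. Three small white sprung nubs stand out of the neck 9 mm below the rim: the cap's lip pushes them in and they spring out over it, the click.
- cap: White snap cap for the pot: round, 73 mm in diameter, 22 mm high, with a straight grip bar on top. Lies open side down. Origin: centre of its underside, z up; any turn about z fits. Skirt 18 mm deep inside, with a lip of 63 mm inner diameter round its lower edge. When fully home its top lies on the rim and its origin is 60 mm above the work surface. About 60 g.
- cap_grip (a point): Middle of the cap's grip bar, 34 mm above the cap's underside. Bar: 40 mm long (cap's x), 14 mm thick (cap's y), from 22 to 46 mm above the underside. Pressing the cap on: resistance begins about 13 mm above home, rises to 10 to 20 N, drops away by 8 mm above home, then the nubs draw the cap down (the click) until it stops hard at home.
- scoop: Small aluminium pouring scoop without handle: open tray with upright parallel side walls, 42 mm wide outside (its y), 36 mm inside, 36 mm high, from x = -51 to +28 mm. Back wall at +x, spout at -x. Origin: underside, z up, below the middle of the side walls; grip it across the walls near x = 0. Tipped spout-down about 60 degrees it empties. About 90 g empty.
- scoop_lip (a point): Middle of the scoop's pouring lip, at x = -50 mm, 24 mm above its underside; the floor ramps up to it at 36 degrees from x = -20 mm.
- ball0_center (a point): Centre of one of six loose steel grinding balls, 14 mm in diameter, 12 g, lying in the scoop at the start.
- ball1_center (a point): Centre of one of six loose steel grinding balls, 14 mm in diameter, 12 g, lying in the scoop at the start.
- ball2_center (a point): Centre of one of six loose steel grinding balls, 14 mm in diameter, 12 g, lying in the scoop at the start.
- ball3_center (a point): Centre of one of six loose steel grinding balls, 14 mm in diameter, 12 g, lying in the scoop at the start.
- ball4_center (a point): Centre of one of six loose steel grinding balls, 14 mm in diameter, 12 g, lying in the scoop at the start.
- ball5_center (a point): Centre of one of six loose steel grinding balls, 14 mm in diameter, 12 g, lying in the scoop at the start.
- jar: Bystander: closed specimen jar, 60 mm in diameter, 75 mm tall, standing. Origin: centre of its underside.
- screwlid: Bystander: a flat plain white disc lid without grip bar, 66 mm in diameter, 13 mm high, belongs to another jar. Origin: centre of its underside.
- marker: Bystander: marker pen lying flat, 135 mm long, 14 mm wide and 15 mm high. Origin: near its middle on the work surface, x along the pen.
- forceps: Bystander: steel forceps lying flat, 157 mm long, about 14 mm wide and 6 mm high. Origin: near its middle on the work surface, x along it.
- tube: Bystander: capped sample tube lying flat, 109 mm long, 21 mm high. Origin: middle of its underside, x along it.
There are look-alikes about, which are no part of the job. There is more than one size of the scoop; the job needs the largest. Leave any turquoise look-alike of the cap alone.

How it is judged:
By the outcome, as a careful person would: the job done as asked, in the order asked, and still so for the second after the job is handed in, while the arm keeps its last pose, push and grip.
It also fails if it takes over 70 s, if anything falls off the work surface, if the arm or the gripper's body presses on something with over 40 N, if the wrist force passes 120 N, or if a joint passes its speed limit or range.

### The arm

A 6-joint arm with a two-finger parallel gripper is mounted at the origin on the work surface. World frame = base frame: x ahead of the robot, y to its left, z up, the work surface at z = 0. Lengths are in mm, angles in rad, forces in N, time in s.
With the tool pointing down it reaches from about 350 to 975 mm from the base axis. Payload 7.1 kg.
Tool frame: the origin (TCP) lies at the very end of the fingers, on their centre line; the grasp point (between the pads) lies 19 mm behind it; z points along the fingers, y is the line along which they close (so a half turn about z gives the same grasp; the last joint's range is limited). The gripper opens to 88 mm and grips with 3 to 60 N. Pads are 20 mm wide; open, the fingers measure 115 mm over their backs; the gripper's body (75 mm by 178 mm) begins 61 mm behind the grasp point.
Start: joints at [-1.357, 0.423, 1.63, -0, 1.089, -0.019], TCP at [144.209, -608.119, 222.675] pointing down, gripper open.
Joint ranges: [-3, 3], [-0.9, 2.11], [0.09, 2.58], [-1.31, 4.45], [0.11, 2.69], [-2.54, 2.54]. Speed limits (rad/s): [2.39, 2.39, 3.01, 3.14, 3.14, 3.14].

### API

Orientations are given as a rotation vector (axis times angle).
In Python, from workcell import sensors, imaging, close_job gives the robot as it stands. The module is installed in compiled form; this text tells all that it offers.
- The arm moves only by the tool servo_tool, never from a script. Its argument "steps" is a list of rows, each a list of 3 entries, a list of its own where there are three numbers: the shift along the world's x, y, z in m, then the turn, a rotation vector about the world's x, y, z in degrees, then the opening, from -1 (shut) to 1 (fully open). A call has exactly 8 rows; each row shifts and turns the commanded pose from where the row before left it; what a row does not reach is not made up. A row lasts 1/12 s, in which the tool goes at most 41.7 mm and 7.16 degrees, less where a joint would pass 70% of its speed; a pose out of reach is approached as far as the arm can. A call is refused whole if a number of a shift passes 0.0417 or a number of a turn 7.16, either way. A call with a gripper value outside its range is refused whole. The fingers move at their own pace and stop on an object; the grip force is fixed at half the most. Time passes only in rows, so rows that do not move let the fingers close, or fill a call up. It gives the time, the measured TCP pose, the force, the opening and the grip force at its end, in the units of the state.
- sensors.get_obs(): the state, without advancing time (a new reading comes with each control period).
- imaging.get_image(name): name is "side" or "top" or "wrist"; returns a dict with "color" (400x640x3 uint8, blue, green, red), "range_z" (400x640 float32, mm along the optical axis (not along the pixel's ray), 0 where there is no reading), "vertical_fov" (degrees; the focal length in pixels is half the picture's height over the tangent of half this angle, whatever the lens; pixels are square), "cx", "cy" (the principal point, pixels), "rvec" (rotation vector, rad) and "tvec" (3), from world to camera coordinates, as OpenCV has them; the wrist camera has in their place "tool_from_camera" (4x4, takes a point from camera to tool coordinates, whose origin is the TCP and whose axes are the flange's). Camera axes: x right, y down, z forward; pixel columns grow to the right and rows downward; lengths in mm; the calibration is good to about 2 mm. A picture is of the moment at which its call begins: read the wrist's pose just before it.
- close_job(): hands the job in; it is judged then, once.
The state is a dict: "t": time; "qpos": joint angles; "qvel": joint speeds; "joint_torque": joint torques, N m; "ee_pos": TCP position; "orientation": TCP orientation; "ft_force": force on the tool from outside, world axes, zero at the start; "moment": the same for the moment, N m; "width": finger opening in mm; "grasp_force": force on a finger pad.
Only numpy, scipy, OpenCV 4.12 (cv2) and the standard library are available. Lean on these libraries where they do the work, as an engineer would, in place of code of your own. Each camera call takes 0.05 s, during which the arm holds its last target. There are 200 camera calls.

## Working session

There is one attempt and no reset: what is moved stays moved. The work goes in short steps, Python scripts to look and compute and a tool call to move; the robot and the scene stay as the last step left them, time stands still between calls to the robot, and variables do not carry over. Pictures are saved under pics/ and viewed, at most 10 in all, crops included, and the job is handed in when it is done.

Besides the shell and the picture viewer there is one more tool, called after "Request:" as a command line: name --argument value ..., lists and objects as JSON in quotes. servo_tool: Moves the arm, as the interface text tells. Its arguments: {"type":"object","properties":{"steps":{"type":"array"}},"required":["steps"]}

```bash
mkdir -p pics; cat > h.py <<'E'
import numpy as np, cv2
from workcell import sensors, imaging
from scipy.spatial.transform import Rotation as R
def get(n):
    o=sensors.get_obs(); d=imaging.get_image(n)
    f=d["color"].shape[0]/2/np.tan(np.radians(d["vertical_fov"])/2); d["f"]=f
    if n=="wrist":
        T=np.eye(4);T[:3,:3]=R.from_rotvec(o["orientation"]).as_matrix();T[:3,3]=o["ee_pos"]
        d["W"]=T@np.array(d["tool_from_camera"])
    else:
        T=np.eye(4);T[:3,:3]=R.from_rotvec(np.ravel(d["rvec"])).as_matrix();T[:3,3]=np.ravel(d["tvec"]); d["W"]=np.linalg.inv(T)
    return d
def ray(d,u,v,z):
    """world point on plane z"""
    r=d["W"][:3,:3]@np.array([(u-d["cx"])/d["f"],(v-d["cy"])/d["f"],1]);c=d["W"][:3,3]
    return c+r*(z-c[2])/r[2]
def cloud(d):
    v,u=np.mgrid[:400,:640]; Z=d["range_z"]
    P=np.stack([(u-d["cx"])/d["f"]*Z,(v-d["cy"])/d["f"]*Z,Z],-1)
    P=P@d["W"][:3,:3].T+d["W"][:3,3]; P[Z==0]=np.nan
    return P
E
python3 - <<'E'
from h import *
import pickle
for n in("top","side"):
    d=get(n);cv2.imwrite(f"pics/{n}.png",d["color"]);pickle.dump(d,open(n+".pkl","wb"));print(n,d["f"],d["W"].round(2).tolist(),d["cx"],d["cy"])
    P=cloud(d);print(np.nanmin(P,(0,1)),np.nanmax(P,(0,1)))
print(sensors.get_obs())
E
```

```text
top 459.98368951086724 [[0.07, -0.97, 0.22, 390.38], [-1.0, -0.07, 0.01, 10.63], [0.0, -0.22, -0.97, 1102.07], [0.0, 0.0, 0.0, 1.0]] 315.5884756094965 209.00161338585636
[  158.67668218 -1333.9026992   -766.1364828 ] [1294.04224841 1463.86992342  203.34084511]
side 405.03548169764065 [[-0.77, -0.36, 0.52, 163.63], [-0.63, 0.42, -0.65, 591.06], [0.02, -0.83, -0.55, 569.85], [0.0, 0.0, 0.0, 1.0]] 321.61174819514633 199.8060325669518
[   15.33344872 -1930.41412434  -488.00781315] [1297.03846193  621.51487853  435.64331737]
{'t': 0.1, 'qpos': array([-1.35697215e+00,  4.23754216e-01,  1.63056895e+00, -2.04774739e-05,
        1.08857650e+00, -1.89966369e-02]), 'qvel': array([-0.0014112 , -0.00060406, -0.00266415, -0.00020036, -0.00054719,
       -0.00041145]), 'joint_torque': array([ 5.43170027e-04, -5.45608842e+01, -2.74324751e+01,  6.46313536e-02,
        1.87857659e-02, -2.72817391e-05]), 'ee_pos': array([ 144.12349243, -607.67114593,  222.00332441]), 'orientation': array([-3.11903821e+00, -3.64752598e-01,  2.27938996e-04]), 'ft_force': array([-0.33873054, -0.47387613,  0.22330453]), 'moment': array([-0.08330234, -0.00869701,  0.05083064]), 'grasp_force': 0.0, 'width': 87.9743946384328}
```

View pics/top.png

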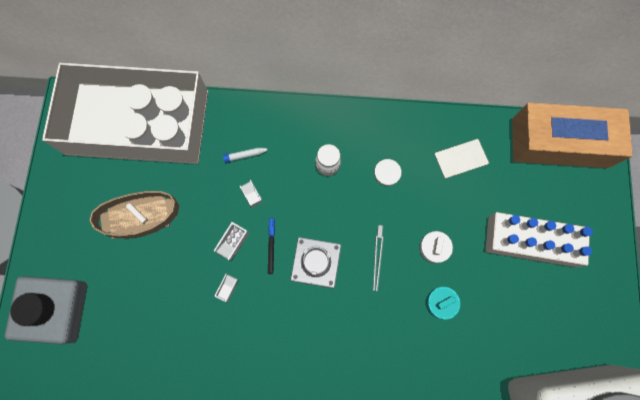

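View pics/side.png

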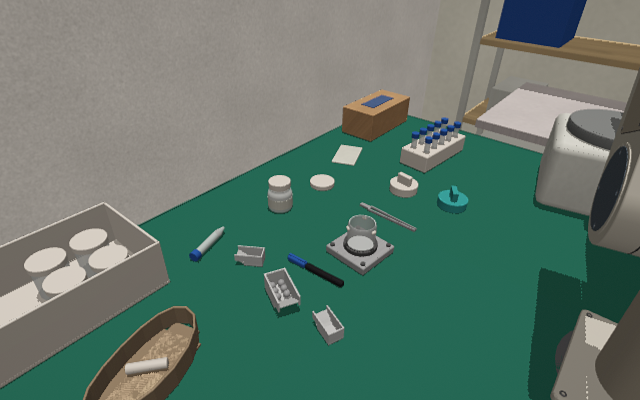

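The top view shows these candidates:
- **Scoops:** the one with balls at (230,241) is the largest. Smaller empty ones are at (250,193) and (226,288).
- **Caps:** the white one with a grip bar is at (437,247). A turquoise look-alike is at (444,303) and the plain screw lid at (388,172).
- **Pot:** (316,262).

My choices are the scoop at (230,241) and the cap at (437,247). I'll check both in one close crop.

```bash
python3 - <<'E'
from h import *
import pickle
d=pickle.load(open("top.pkl","rb"));P=cloud(d);c=d["color"]
a=cv2.resize(c[215:275,205:265],(400,400),interpolation=cv2.INTER_CUBIC);b=cv2.resize(c[217:277,407:467],(400,400),interpolation=cv2.INTER_CUBIC)
cv2.imwrite("pics/crop.png",np.hstack([a,b]))
hsv=cv2.cvtColor(c,cv2.COLOR_BGR2HSV)
m=((hsv[...,1]<60)&(hsv[...,2]>70)).astype(np.uint8)
n,l,s,ce=cv2.connectedComponentsWithStats(m)
for i in range(1,n):
    if 80<s[i,4]<3000 :
        q=P[l==i];z=np.nanpercentile(q[:,2],[10,50,95])
        pts=np.argwhere(l==i)[:,::-1].astype(np.float32)
        print(s[i],ce[i].round(1),z.round(1),"med",np.nanmedian(q,0).round(0),cv2.minAreaRect(pts))
for n_,u,v,z in(("scoop",230,241,36),("pot",316,262,78),("cap",437,247,22),("jar",328,160,75)): print(n_,ray(d,u,v,z).round(1))
E
```

```text
[ 435  139   54   40 1311] [461.2 158.1] [0.9 3.8 7.4] med [ 800. -329.    4.] ((461.29998779296875, 157.89996337890625), (27.828041076660156, 48.699073791503906), 71.56504821777344)
[316 144  25  32 643] [327.8 159.6] [23.5 72.9 77.5] med [749.   5.  73.] ((328.0, 159.5), (31.0, 24.0), 90.0)
[229 148  38  13 255] [246.6 153.4] [ 3.2 16.4 20.8] med [770. 209.  16.] ((247.74703979492188, 153.1117706298828), (7.0502400398254395, 37.8543701171875), 77.47119140625)
[374 159  28  27 588] [387.4 171.9] [ 8.3 12.7 16.4] med [ 748. -144.   13.] ((387.5, 172.0), (26.0, 27.0), 90.0)
[240 180  22  27 315] [250.7 193.7] [ 0.1  6.3 26.1] med [670. 189.   6.] ((250.56153869628906, 193.60768127441406), (24.186771392822266, 13.27171516418457), 60.2551155090332)
[ 91 191  84  23  87] [132.  196.3] [-2.5  0.8 40.2] med [650. 479.   1.] ((131.38247680664062, 199.31643676757812), (12.567500114440918, 84.34452819824219), 79.75591278076172)
[126 203  21  21 170] [135.9 212.9] [12.3 18.3 22.5] med [600. 459.  18.] ((136.0, 213.00001525878906), (25.455841064453125, 7.071067810058594), 45.0)
[214 222  34  39
[... 383 characters left out ...]
46. ] med [ 567. -261.   22.] ((436.0, 246.5), (31.0, 32.0), 90.0)
[ 291  237   50   51 1973] [315.6 262.2] [15.7 19.6 75.4] med [511.  18.  20.] ((315.5540771484375, 262.1756591796875), (44.5521240234375, 44.5521240234375), 9.462321281433105)
[215 274  23  28 377] [225.9 287.8] [ 0.1  7.6 26.3] med [438. 224.   8.] ((225.9000244140625, 287.7000427246094), (14.758047103881836, 25.491172790527344), 26.56505012512207)
[   5  277   73   67 2836] [ 45.3 310.2] [55.4 59.3 63. ] med [359. 597.  59.] ((40.98887634277344, 309.63909912109375), (68.18217468261719, 64.3543930053711), 4.5739216804504395)
scoop [545.4 221.   36. ]
pot [505.6  16.6  78. ]
cap [ 567.1 -266.2   22. ]
jar [746.9   5.   75. ]
```

View pics/crop.png

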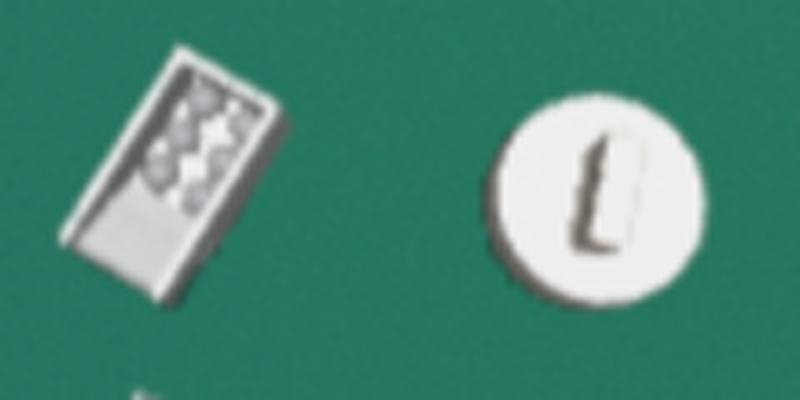

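The crop confirms both choices. The scoop has six balls, its back wall is at the upper right and its spout at the lower left. The white cap's bar runs nearly vertical in the image, so along world x. I'll move above the scoop and yaw so that tool x lies along the spout direction.

Request:
servo_tool --steps '[[[0.017, 0.034, 0], [0, 0, 5.8], 1], [[0.017, 0.034, 0], [0, 0, 5.8], 1], [[0.017, 0.034, 0], [0, 0, 5.8], 1], [[0.017, 0.034, 0], [0, 0, 5.8], 1], [[0.017, 0.034, 0], [0, 0, 5.8], 1], [[0.017, 0.034, 0], [0, 0, 5.8], 1], [[0.017, 0.034, 0], [0, 0, 5.8], 1], [[0.017, 0.034, 0], [0, 0, 5.8], 1]]'

```text
t: 0.77
ee_pos: [280.4, -334.3, 222.5]
orientation: [-2.721, -1.571, -0.0]
ft_force: [0.5, -0.4, 0.1]
width: 87.8
grasp_force: 0.0
```

Request:
servo_tool --steps '[[[0.017, 0.034, 0], [0, 0, 5.8], 1], [[0.017, 0.034, 0], [0, 0, 5.8], 1], [[0.017, 0.034, 0], [0, 0, 5.8], 1], [[0.017, 0.034, 0], [0, 0, 5.8], 1], [[0.017, 0.034, 0], [0, 0, 5.8], 1], [[0.017, 0.034, 0], [0, 0, 5.8], 1], [[0.017, 0.034, 0], [0, 0, 5.8], 1], [[0.017, 0.034, 0], [0, 0, 5.8], 1]]'

```text
t: 1.43
ee_pos: [416.5, -62.2, 222.7]
orientation: [1.881, 2.516, -0.0]
ft_force: [0.0, -0.6, 0.9]
width: 87.7
grasp_force: 0.0
```

Request:
servo_tool --steps '[[[0.017, 0.034, 0], [0, 0, 5.8], 1], [[0.017, 0.034, 0], [0, 0, 5.8], 1], [[0.017, 0.034, 0], [0, 0, 5.8], 1], [[0.017, 0.034, 0], [0, 0, 5.8], 1], [[0.017, 0.034, 0], [0, 0, 5.8], 1], [[0.017, 0.034, 0], [0, 0, 5.8], 1], [[0.017, 0.034, 0], [0, 0, 5.8], 1], [[0.005, 0.01, 0], [0, 0, 5.8], 1]]'

```text
t: 2.1
ee_pos: [542.1, 188.2, 222.5]
orientation: [0.734, 3.053, 0.003]
ft_force: [0.0, -0.1, 0.3]
width: 88.1
grasp_force: 0.0
```

```bash
python3 - <<'E'
from h import *
import pickle
d=get("wrist");cv2.imwrite("pics/w1.png",d["color"]);pickle.dump(d,open("w1.pkl","wb"));print(np.array(d["tool_from_camera"]).round(2).tolist(),d["f"])
o=sensors.get_obs();print(o["t"],o["ee_pos"],o["qpos"].round(2),R.from_rotvec(o["orientation"]).as_matrix().round(3).tolist())
for z in (222,):
  pass
W=np.linalg.inv(d["W"]);p=W@np.array([555,216,36,1]);print(p[:2]/p[2]*d["f"]+[d["cx"],d["cy"]])
E
```

```text
[[0.0, -0.96, -0.29, 78.22], [1.0, 0.0, 0.0, 0.21], [-0.0, -0.29, 0.96, -161.58], [0.0, 0.0, 0.0, 1.0]] 327.9695983698209
2.15 [541.98281258 187.91380378 222.35191411] [ 0.31  0.35  1.75  0.    1.05 -0.79] [[-0.894, 0.449, 0.001], [0.449, 0.894, 0.001], [-0.001, 0.002, -1.0]]
[346.99790623 174.7990836 ]
```

View pics/w1.png

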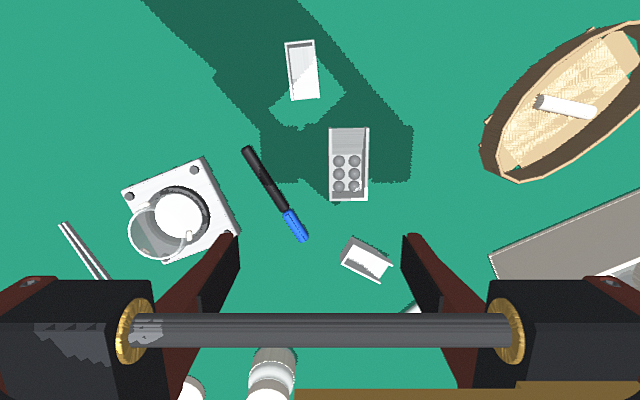

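The wrist view shows the scoop at (330–369, 128–201), with its back wall at the bottom. The six balls are inside near (346,172). The tool yaw is nearly aligned with the scoop.

```bash
cat >> h.py <<'E'
def rect(d,box,lo,hi):
    P=cloud(d);u0,u1,v0,v1=box;q=P[v0:v1,u0:u1].reshape(-1,3);q=q[(q[:,2]>lo)&(q[:,2]<hi)]
    r=cv2.minAreaRect(q[:,:2].astype(np.float32));return len(q),r,q
E
python3 - <<'E'
from h import *
import pickle
d=pickle.load(open("w1.pkl","rb"))
n,r,q=rect(d,(315,385,110,215),29,42);print(n,r,np.median(q[:,2]))
for p in((331,128),(369,128),(331,200),(368,200)):print(ray(d,*p,36).round(1))
d=pickle.load(open("top.pkl","rb"))
n,r,q=rect(d,(205,260,215,270),29,42);print(n,r)
# pot foot & rim
n,r,q=rect(d,(285,345,232,292),12,24);print("foot",n,r)
n,r,q=rect(d,(285,345,232,292),70,85);print("rim",n,r,q.mean(0))
n,r,q=rect(d,(415,460,225,270),17,27);print("cap",n,r)
n,r,q=rect(d,(415,460,225,270),38,55);print("bar",n,r)
E
```

```text
608 ((546.3297119140625, 221.7056884765625), (41.581912994384766, 78.64547729492188), 63.51030731201172) 35.523899439379704
[502.5 222.7  36. ]
[520.5 258.   36. ]
[572.7 187.8  36. ]
[591.4 224.4  36. ]
156 ((545.699951171875, 221.1329803466797), (43.591712951660156, 79.34970092773438), 63.496246337890625)
foot 1483 ((511.96490478515625, 18.13766860961914), (104.10430145263672, 104.25141143798828), 84.39773559570312)
rim 156 ((509.71661376953125, 16.77603530883789), (60.354679107666016, 58.38109588623047), 4.219690799713135) [508.80233982  17.94223471  76.14627708]
cap 610 ((567.2662353515625, -264.22467041015625), (72.1221923828125, 71.7805404663086), 3.838871955871582)
bar 116 ((567.1687622070312, -264.7898254394531), (14.687386512756348, 41.06390380859375), 80.95098114013672)
```

Request:
servo_tool --steps '[[[0.007, 0.0142, 0], [0, 0, 0], 1], [[0.007, 0.0142, -0.02], [0, 0, 0], 1], [[0, 0, -0.03], [0, 0, 0], 1], [[0, 0, -0.03], [0, 0, 0], 1], [[0, 0, -0.03], [0, 0, 0], 1], [[0, 0, -0.03], [0, 0, 0], 1], [[0, 0, -0.03], [0, 0, 0], 1], [[0, 0, -0.02], [0, 0, 0], 1]]'

```text
t: 2.82
ee_pos: [552.7, 211.0, 30.0]
orientation: [-0.753, -3.047, 0.003]
ft_force: [-1.0, -0.5, 0.1]
width: 87.8
grasp_force: 0.0
```

Request:
servo_tool --steps '[[[0, 0, -0.014], [0, 0, 0], 1], [[0, 0, -0.01], [0, 0, 0], 1], [[0, 0, 0], [0, 0, 0], 1], [[0, 0, 0], [0, 0, 0], -1], [[0, 0, 0], [0, 0, 0], -1], [[0, 0, 0], [0, 0, 0], -1], [[0, 0, 0], [0, 0, 0], -1], [[0, 0, 0], [0, 0, 0], -1]]'

```text
t: 3.48
ee_pos: [554.7, 212.5, 9.6]
orientation: [0.745, 3.051, 0.001]
ft_force: [1.2, -1.0, 0.0]
width: 58.0
grasp_force: 0.0
```

Request:
servo_tool --steps '[[[0, 0, 0], [0, 0, 0], -1], [[0, 0, 0], [0, 0, 0], -1], [[0, 0, 0], [0, 0, 0], -1], [[0, 0, 0.005], [0, 0, 0], -1], [[0, 0, 0.01], [0, 0, 0], -1], [[0, 0, 0.01], [0, 0, 0], -1], [[0, 0, 0.01], [0, 0, 0], -1], [[0, 0, 0.01], [0, 0, 0], -1]]'

```text
t: 4.15
ee_pos: [554.3, 212.3, 55.0]
orientation: [0.746, 3.051, 0.0]
ft_force: [0.3, -0.1, -1.8]
width: 41.8
grasp_force: 30.0
```

Request:
servo_tool --steps '[[[-0.002, -0.004, 0.006], [0, 0, -2], -1], [[-0.003, -0.006, 0.006], [0, 0, -4], -1], [[-0.004, -0.006, 0.006], [0, 0, -5], -1], [[-0.004, -0.006, 0.006], [0, 0, -5], -1], [[-0.004, -0.006, 0.006], [0, 0, -5], -1], [[-0.004, -0.006, 0.006], [0, 0, -5], -1], [[-0.004, -0.006, 0.006], [0, 0, -5], -1], [[-0.004, -0.006, 0.006], [0, 0, -5], -1]]'

```text
t: 4.82
ee_pos: [525.1, 166.0, 103.0]
orientation: [1.658, 2.668, 0.001]
ft_force: [0.2, -0.4, -0.8]
width: 42.0
grasp_force: 30.0
```

Request:
servo_tool --steps '[[[-0.0034, -0.006, 0.006], [0, 0, -5], -1], [[-0.0034, -0.006, 0.006], [0, 0, -5], -1], [[-0.0034, -0.006, 0.006], [0, 0, -5], -1], [[-0.0034, -0.006, 0.006], [0, 0, -5], -1], [[-0.0034, -0.006, 0.006], [0, 0, -5], -1], [[-0.0034, -0.006, 0.006], [0, 0, -5], -1], [[-0.0034, -0.006, 0.006], [0, 0, -5], -1], [[-0.0034, -0.006, 0.006], [0, 0, -5], -1]]'

```text
t: 5.48
ee_pos: [497.8, 118.0, 150.9]
orientation: [2.47, 1.94, 0.001]
ft_force: [0.5, 0.4, -2.1]
width: 41.8
grasp_force: 30.0
```

Request:
servo_tool --steps '[[[-0.0034, -0.006, 0], [0, 0, -5], -1], [[-0.0034, -0.006, 0], [0, 0, -5], -1], [[-0.0034, -0.006, 0], [0, 0, -5], -1], [[-0.0034, -0.006, 0], [0, 0, -5], -1], [[-0.0034, -0.006, 0], [0, 0, -5], -1], [[-0.0034, -0.006, 0], [0, 0, -5], -1], [[-0.0034, -0.006, 0], [0, 0, -5], -1], [[-0.0034, -0.006, 0], [0, 0, -5], -1]]'

```text
t: 6.15
ee_pos: [470.6, 70.0, 150.6]
orientation: [2.985, 0.978, 0.001]
ft_force: [0.7, 0.1, -0.8]
width: 41.8
grasp_force: 30.0
```

Request:
servo_tool --steps '[[[-0.0034, -0.006, 0], [0, 0, -5], -1], [[-0.0034, -0.006, 0], [0, 0, -5], -1], [[-0.0034, -0.006, 0], [0, 0, -5], -1], [[-0.0034, -0.006, 0], [0, 0, -5], -1], [[-0.0034, -0.006, 0], [0, 0, -5], -1], [[-0.0034, -0.006, 0], [0, 0, -5], -1], [[-0.0034, -0.006, 0], [0, 0, -4], -1], [[-0.002, -0.004, 0], [0, 0, -2], -1]]'

```text
t: 6.82
ee_pos: [444.6, 23.8, 150.5]
orientation: [3.142, 0.009, 0.001]
ft_force: [0.5, -0.4, -1.0]
width: 42.2
grasp_force: 30.0
```

```bash
python3 - <<'E'
from h import *
d=get("side");cv2.imwrite("pics/s2.png",cv2.resize(d["color"][100:300,200:500],(750,500)))
o=sensors.get_obs();print(o["t"],o["ee_pos"],o["width"],o["qpos"].round(2),R.from_rotvec(o["orientation"]).as_matrix().round(3).tolist())
E
```

```text
6.8667 [444.32694086  23.50493916 150.46576283] 41.72988089617338 [ 0.03  0.27  2.07 -0.    0.8   1.59] [[1.0, 0.005, 0.0], [0.005, -1.0, -0.0], [0.0, 0.0, -1.0]]
```

View pics/s2.png

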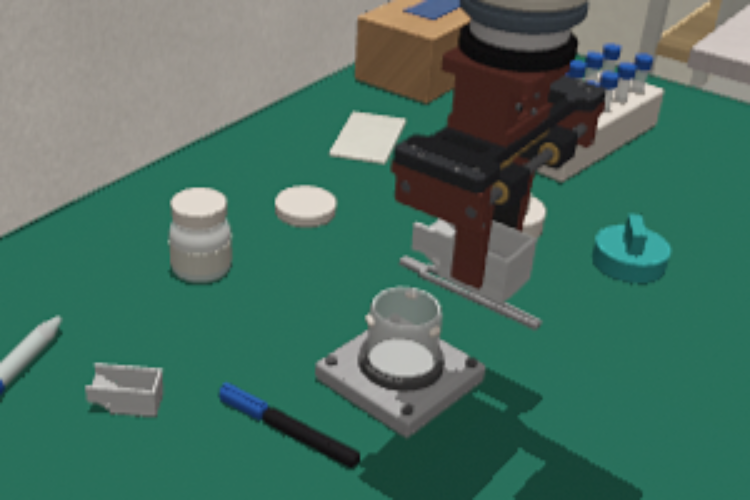

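The side view shows the scoop held level with its spout toward +x, just robot-side of the pot. I'll tip it in slowly.

Request:
servo_tool --steps '[[[0.001, -0.0007, -0.0055], [0, 3.1, 0], -1], [[0.001, -0.0007, -0.0055], [0, 3.1, 0], -1], [[0.001, -0.0007, -0.0055], [0, 3.1, 0], -1], [[0.001, -0.0007, -0.0055], [0, 3.1, 0], -1], [[0.001, -0.0007, -0.0055], [0, 3.1, 0], -1], [[0.001, -0.0007, -0.0055], [0, 3.1, 0], -1], [[0.001, -0.0007, -0.0055], [0, 3.1, 0], -1], [[0.001, -0.0007, -0.0055], [0, 3.1, 0], -1]]'

```text
t: 7.53
ee_pos: [453.7, 18.8, 106.2]
orientation: [-3.066, -0.016, 0.676]
ft_force: [-0.2, 0.8, -1.6]
width: 41.7
grasp_force: 30.0
```

Request:
servo_tool --steps '[[[0.0005, 0, 0], [0, 1.5, 0], -1], [[0.0005, 0, 0], [0, 1.5, 0], -1], [[0.0005, 0, 0], [0, 1.5, 0], -1], [[0.0005, 0, 0], [0, 1.5, 0], -1], [[0.0005, 0, 0], [0, 1.5, 0], -1], [[0.0005, 0, 0], [0, 1.5, 0], -1], [[0.0005, 0, 0], [0, 1.5, 0], -1], [[0.0005, 0, 0], [0, 1.5, 0], -1]]'

```text
t: 8.2
ee_pos: [457.6, 18.8, 106.3]
orientation: [-2.978, -0.016, 0.99]
ft_force: [0.7, -0.5, -1.4]
width: 41.7
grasp_force: 30.0
```

```bash
python3 - <<'E'
from h import *
d=get("side");cv2.imwrite("pics/s3.png",cv2.resize(d["color"][140:300,260:460],(750,600)))
o=sensors.get_obs();print(o["t"],o["ee_pos"],o["width"],o["qpos"].round(2),R.from_rotvec(o["orientation"]).as_matrix().round(3).tolist())
E
```

```text
8.25 [457.93825071  18.80976096 105.87580706] 41.575220712480274 [0.01 0.68 1.67 0.01 1.43 1.57] [[0.8, 0.008, -0.6], [0.01, -1.0, -0.0], [-0.6, -0.006, -0.8]]
```

View pics/s3.png

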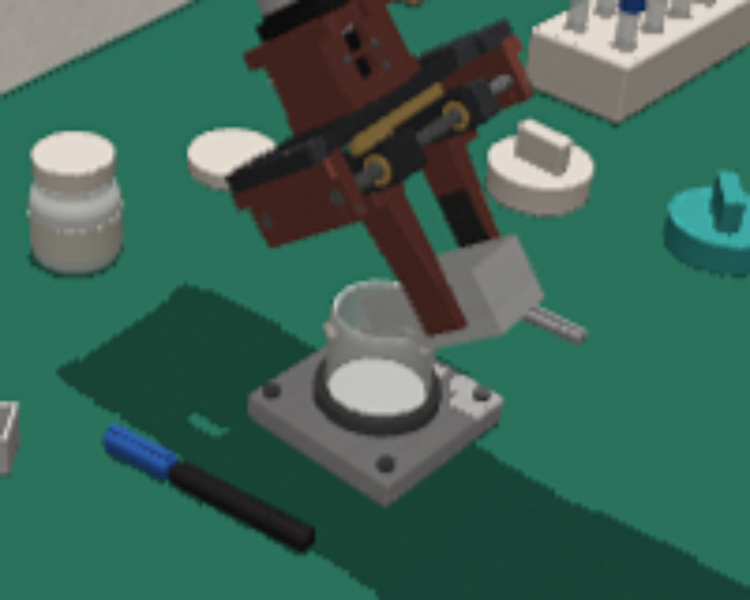

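The lip is over the pot mouth, and the bar cap is visible at the right, still in place. I'll continue tipping.

Request:
servo_tool --steps '[[[0.0005, 0, 0.001], [0, 1.6, 0], -1], [[0.0005, 0, 0.001], [0, 1.6, 0], -1], [[0.0005, 0, 0.001], [0, 1.6, 0], -1], [[0.0005, 0, 0.001], [0, 1.6, 0], -1], [[0.0005, 0, 0.001], [0, 1.6, 0], -1], [[0.0005, 0, 0.001], [0, 1.6, 0], -1], [[0.0005, 0, 0.001], [0, 1.6, 0], -1], [[0.0005, 0, 0.001], [0, 1.6, 0], -1]]'

```text
t: 8.92
ee_pos: [461.5, 18.8, 114.3]
orientation: [-2.848, -0.015, 1.315]
ft_force: [-0.1, 1.2, -0.5]
width: 41.5
grasp_force: 30.0
```

Request:
servo_tool --steps '[[[0.0011, 0, 0.0012], [0, 1.9, 0], -1], [[0.0011, 0, 0.0012], [0, 1.9, 0], -1], [[0.0011, 0, 0.0012], [0, 1.9, 0], -1], [[0.0011, 0, 0.0012], [0, 1.9, 0], -1], [[0.0011, 0, 0.0012], [0, 1.9, 0], -1], [[0.0011, 0, 0.0012], [0, 1.9, 0], -1], [[0.0011, 0, 0.0012], [0, 1.9, 0], -1], [[0.0011, 0, 0.0012], [0, 1.9, 0], -1]]'

```text
t: 9.58
ee_pos: [470.3, 18.8, 123.9]
orientation: [-2.648, -0.014, 1.68]
ft_force: [-0.1, 0.5, -1.5]
width: 41.9
grasp_force: 30.0
```

Request:
servo_tool --steps '[[[0, 0, 0], [0, 0, 0], -1], [[0, 0, 0], [0, 0, 0], -1], [[0, 0, 0], [0, 0, 0], -1], [[0, 0, 0], [0, 0, 0], -1], [[0, 0, 0], [0, 0, 0], -1], [[0, 0, 0], [0, 0, 0], -1], [[0, 0, 0], [0, 0, 0], -1], [[0, 0, 0], [0, 0, 0], -1]]'

```text
t: 10.25
ee_pos: [469.8, 18.7, 123.4]
orientation: [-2.649, -0.012, 1.68]
ft_force: [0.6, 0.8, -0.1]
width: 41.9
grasp_force: 30.0
```

```bash
python3 - <<'E'
from h import *
d=get("side");w=get("wrist")["color"];cv2.imwrite("pics/s4.png",np.hstack([cv2.resize(d["color"][180:280,310:430],(400,333)),cv2.resize(w,(400,333))]))
o=sensors.get_obs();print(o["t"],o["ee_pos"],o["width"],o["ft_force"],o["qpos"].round(2),R.from_rotvec(o["orientation"]).as_matrix().round(3).tolist())
E
```

```text
10.35 [469.80888759  18.66613965 123.31142291] 42.08297331691794 [ 0.31240343 -0.66867697 -0.86562294] [0.01 0.94 1.4  0.01 1.94 1.57] [[0.426, 0.004, -0.905], [0.009, -1.0, 0.0], [-0.905, -0.008, -0.426]]
```

View pics/s4.png

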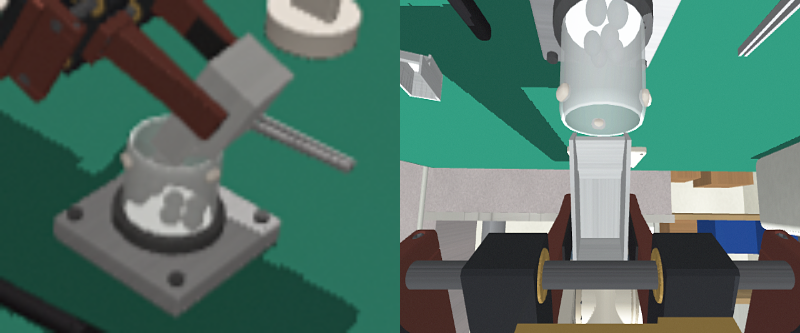

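The wrist view shows the scoop empty, and the balls are visible inside the pot with none on the foot. I'll untip and carry the scoop back to its original spot.

Request:
servo_tool --steps '[[[0, 0, 0.006], [0, -6.5, 0], -1], [[-0.003, 0, 0.006], [0, -6.5, 0], -1], [[-0.004, 0, 0.006], [0, -6.5, 0], -1], [[-0.004, 0, 0.006], [0, -6.5, 0], -1], [[-0.004, 0, 0.004], [0, -6.5, 0], -1], [[-0.003, 0, 0.004], [0, -6.5, 0], -1], [[-0.003, 0, 0.004], [0, -6.5, 0], -1], [[-0.003, 0, 0.004], [0, -6.5, 0], -1]]'

```text
t: 11.02
ee_pos: [446.1, 18.7, 164.2]
orientation: [-3.122, -0.015, 0.339]
ft_force: [0.2, -0.3, -0.9]
width: 42.1
grasp_force: 30.0
```

Request:
servo_tool --steps '[[[0, 0, 0], [0, -6.4, 0], -1], [[0, 0, 0], [0, -6.4, 0], -1], [[0.0036, 0.0064, 0], [0, 0, 5], -1], [[0.0036, 0.0064, 0], [0, 0, 5], -1], [[0.0036, 0.0064, 0], [0, 0, 5], -1], [[0.0036, 0.0064, 0], [0, 0, 5], -1], [[0.0036, 0.0064, 0], [0, 0, 5], -1], [[0.0036, 0.0064, 0], [0, 0, 5], -1]]'

```text
t: 11.68
ee_pos: [467.3, 57.4, 163.4]
orientation: [-3.029, -0.834, 0.001]
ft_force: [-0.4, -0.4, -0.9]
width: 41.5
grasp_force: 30.0
```

Request:
servo_tool --steps '[[[0.0036, 0.0064, 0], [0, 0, 5], -1], [[0.0036, 0.0064, 0], [0, 0, 5], -1], [[0.0036, 0.0064, 0], [0, 0, 5], -1], [[0.0036, 0.0064, 0], [0, 0, 5], -1], [[0.0036, 0.0064, 0], [0, 0, 5], -1], [[0.0036, 0.0064, 0], [0, 0, 5], -1], [[0.0036, 0.0064, 0], [0, 0, 5], -1], [[0.0036, 0.0064, 0], [0, 0, 5], -1]]'

```text
t: 12.35
ee_pos: [496.0, 108.5, 163.3]
orientation: [-2.561, -1.819, 0.001]
ft_force: [0.5, 1.1, -0.8]
width: 41.8
grasp_force: 30.0
```

Request:
servo_tool --steps '[[[0.0036, 0.0064, 0], [0, 0, 5], -1], [[0.0036, 0.0064, 0], [0, 0, 5], -1], [[0.0036, 0.0064, 0], [0, 0, 5], -1], [[0.0036, 0.0064, 0], [0, 0, 5], -1], [[0.0036, 0.0064, 0], [0, 0, 5], -1], [[0.0036, 0.0064, 0], [0, 0, 5], -1], [[0.0036, 0.0064, 0], [0, 0, 5], -1], [[0.0036, 0.0064, 0], [0, 0, 5], -1]]'

```text
t: 13.02
ee_pos: [524.8, 159.7, 163.3]
orientation: [-1.784, -2.585, 0.001]
ft_force: [0.8, 0.6, -0.8]
width: 42.3
grasp_force: 30.0
```

Request:
servo_tool --steps '[[[0.0036, 0.0064, 0], [0, 0, 5.2], -1], [[0.0036, 0.0064, 0], [0, 0, 5.2], -1], [[0.0036, 0.0064, 0], [0, 0, 5.2], -1], [[0.0036, 0.0064, 0], [0, 0, 5.2], -1], [[0.0036, 0.0064, 0], [0, 0, 5.2], -1], [[0.0036, 0.0064, 0], [0, 0, 5.2], -1], [[0.0036, 0.0064, 0], [0, 0, 5.2], -1], [[0.0036, 0.0064, 0], [0, 0, 5.2], -1]]'

```text
t: 13.68
ee_pos: [553.6, 210.9, 163.2]
orientation: [-0.749, -3.05, 0.001]
ft_force: [-0.3, 0.1, -0.9]
width: 42.1
grasp_force: 30.0
```

```bash
python3 - <<'E'
from h import *
d=get("wrist");o=sensors.get_obs();print(o["t"],o["ee_pos"],o["width"],o["ft_force"],o["qpos"].round(2),R.from_rotvec(o["orientation"]).as_matrix().round(4).tolist())
E
```

```text
13.7333 [554.41311465 211.86037811 163.37494131] 41.73345572566161 [ 0.17131421  0.64186842 -0.80645379] [ 0.34  0.45  1.74  0.    0.95 -0.75] [[-0.8887, 0.4584, 0.0003], [0.4584, 0.8887, 0.0004], [-0.0001, 0.0005, -1.0]]
```

Request:
servo_tool --steps '[[[0, 0, -0.027], [0, 0, 0], -1], [[0, 0, -0.027], [0, 0, 0], -1], [[0, 0, -0.027], [0, 0, 0], -1], [[0, 0, -0.027], [0, 0, 0], -1], [[0, 0, -0.027], [0, 0, 0], -1], [[0, 0, -0.006], [0, 0, 0], -1], [[0, 0, -0.005], [0, 0, 0], -1], [[0, 0, -0.004], [0, 0, 0], -1]]'

```text
t: 14.4
ee_pos: [554.1, 210.7, 13.6]
orientation: [0.758, 3.049, 0.0]
ft_force: [0.5, -0.2, -0.7]
width: 42.1
grasp_force: 30.0
```

Request:
servo_tool --steps '[[[0, 0, -0.001], [0, 0, 0], -1], [[0, 0, -0.001], [0, 0, 0], -1], [[0, 0, -0.001], [0, 0, 0], -1], [[0, 0, -0.0004], [0, 0, 0], -1], [[0, 0, 0], [0, 0, 0], -1], [[0, 0, 0], [0, 0, 0], -1], [[0, 0, 0], [0, 0, 0], -1], [[0, 0, 0], [0, 0, 0], -1]]'

```text
t: 15.07
ee_pos: [553.9, 210.7, 10.0]
orientation: [0.756, 3.049, 0.0]
ft_force: [0.6, -0.8, -0.5]
width: 41.9
grasp_force: 30.0
```

Request:
servo_tool --steps '[[[0, 0, -0.0004], [0, 0, 0], -1], [[0, 0, 0], [0, 0, 0], 0.6], [[0, 0, 0], [0, 0, 0], 0.6], [[0, 0, 0], [0, 0, 0], 0.6], [[0, 0, 0], [0, 0, 0], 0.6], [[0, 0, 0], [0, 0, 0], 0.6], [[0, 0, 0.01], [0, 0, 0], 0.6], [[0, 0, 0.025], [0, 0, 0], 0.6]]'

```text
t: 15.73
ee_pos: [551.6, 209.9, 42.6]
orientation: [-0.755, -3.045, 0.005]
ft_force: [-0.9, -0.9, 0.3]
width: 70.2
grasp_force: 0.0
```

Request:
servo_tool --steps '[[[0, 0, 0.03], [0, 0, 0], 0.6], [[0, 0, 0.03], [0, 0, 0], 0.6], [[0, 0, 0.03], [0, 0, 0], 0.6], [[0, 0, 0.03], [0, 0, 0], 0.6], [[0, 0, 0.03], [0, 0, 0], 0.6], [[0, 0, 0.02], [0, 0, 0], 0.6], [[0, 0, 0], [0, 0, 0], 0.6], [[0, 0, 0], [0, 0, 0], 0.6]]'

```text
t: 16.4
ee_pos: [554.4, 210.9, 216.2]
orientation: [0.756, 3.047, 0.003]
ft_force: [-1.0, 1.1, -0.2]
width: 69.9
grasp_force: 0.0
```

```bash
python3 - <<'E'
from h import *
d=get("side");n,r,q=rect(get("wrist"),(240,420,80,230),29,42);print(n,r)
o=sensors.get_obs();print(o["t"],o["ee_pos"],o["width"],R.from_rotvec(o["orientation"]).as_matrix().round(4).tolist())
t=get("top");n,r,q=rect(t,(405,470,215,280),38,52);print("bar",n,r);n,r,q=rect(t,(415,460,225,270),17,27);print("cap",n,r)
E
```

```text
603 ((543.6072998046875, 216.55189514160156), (42.049560546875, 78.4417495727539), 62.161312103271484)
16.5 [552.95499385 210.37514073 213.64192505] 70.69961050610648 [[-0.8841, 0.4674, -0.0015], [0.4674, 0.8841, -0.0005], [0.0011, -0.0012, -1.0]]
bar 116 ((567.559326171875, -264.2447509765625), (14.325456619262695, 40.224369049072266), 80.69468688964844)
cap 605 ((567.3262329101562, -265.237548828125), (70.49430084228516, 72.85275268554688), 47.29739761352539)
```

The scoop is upright at its original spot. Next is the cap.

Request:
servo_tool --steps '[[[0.0009, -0.02, 0], [0, 0, 1.2], 0.3], [[0.0009, -0.0297, 0], [0, 0, 1.2], 0.3], [[0.0009, -0.0297, 0], [0, 0, 1.2], 0.3], [[0.0009, -0.0297, 0], [0, 0, 1.2], 0.3], [[0.0009, -0.0297, 0], [0, 0, 1.2], 0.3], [[0.0009, -0.0297, 0], [0, 0, 1.2], 0.3], [[0.0009, -0.0297, 0], [0, 0, 1.2], 0.3], [[0.0009, -0.0297, 0], [0, 0, 1.2], 0.3]]'

```text
t: 17.22
ee_pos: [559.9, -18.6, 212.8]
orientation: [-0.496, -3.099, 0.001]
ft_force: [1.0, 1.1, -0.3]
width: 56.7
grasp_force: 0.0
```

Request:
servo_tool --steps '[[[0.0009, -0.0297, 0], [0, 0, 1.2], 0.3], [[0.0009, -0.0297, 0], [0, 0, 1.2], 0.3], [[0.0009, -0.0297, -0.01], [0, 0, 1.2], 0.3], [[0.0009, -0.0297, -0.01], [0, 0, 1.2], 0.3], [[0.0009, -0.0297, -0.01], [0, 0, 1.2], 0.3], [[0.0009, -0.0297, -0.01], [0, 0, 1.2], 0.3], [[0.0009, -0.0297, -0.01], [0, 0, 1.2], 0.3], [[0.0009, -0.0297, -0.01], [0, 0, 1.2], 0.3]]'

```text
t: 17.88
ee_pos: [567.0, -255.9, 152.1]
orientation: [-0.236, -3.13, -0.002]
ft_force: [0.7, -0.0, -0.3]
width: 57.0
grasp_force: 0.0
```

Request:
servo_tool --steps '[[[0, -0.006, 0], [0, 0, 0], 0.3], [[0, -0.004, 0], [0, 0, 0], 0.3], [[0, 0, 0], [0, 0, 0], 0.3], [[0, 0, 0], [0, 0, 0], 0.3], [[0, 0, 0], [0, 0, 0], 0.3], [[0, 0, 0], [0, 0, 0], 0.3], [[0, 0, 0], [0, 0, 0], 0.3], [[0, 0, 0], [0, 0, 0], 0.3]]'

```text
t: 18.55
ee_pos: [568.4, -264.2, 154.8]
orientation: [0.236, 3.132, -0.0]
ft_force: [0.1, 0.2, -0.2]
width: 57.1
grasp_force: 0.0
```

```bash
python3 - <<'E'
from h import *
import pickle
d=get("wrist");o=sensors.get_obs();M=R.from_rotvec(o["orientation"]).as_matrix();print(o["t"],o["ee_pos"],o["width"],np.degrees(np.arctan2(M[1,1],M[0,1])))
pickle.dump(d,open("w5.pkl","wb"));P=cloud(d)
W=np.linalg.inv(d["W"]);p=W@np.array([567.4,-264.6,46,1]);print(p[:2]/p[2]*d["f"]+[d["cx"],d["cy"]])
for lo,hi in((40,50),(17,27)):
    m=(np.abs(P[...,2]-(lo+hi)/2)<5)&(np.hypot(P[...,0]-567,P[...,1]+264)<45);q=P[m][:,:2].astype(np.float32);print(lo,len(q),cv2.minAreaRect(q))
E
```

```text
18.6 [ 568.37822085 -264.32139458  154.77615403] 57.08748088786382 81.3769329943277
[318.45462236 194.5484338 ]
40 729 ((567.7366943359375, -265.0662841796875), (13.854084968566895, 39.30781173706055), 81.02190399169922)
17 3910 ((568.2398681640625, -265.2452087402344), (72.3764419555664, 72.46805572509766), 39.91541290283203)
```

The close look agrees: the cap is at (568,-265) and the bar axis matches the tool yaw. I'll grip it.

Request:
servo_tool --steps '[[[0, -0.0008, -0.024], [0, 0, 0], 0.3], [[0, 0, -0.024], [0, 0, 0], 0.3], [[0, 0, -0.024], [0, 0, 0], 0.3], [[0, 0, -0.024], [0, 0, 0], 0.3], [[0, 0, -0.024], [0, 0, 0], 0.3], [[0, 0, -0.006], [0, 0, 0], 0.3], [[0, 0, -0.004], [0, 0, 0], 0.3], [[0, 0, -0.001], [0, 0, 0], 0.3]]'

```text
t: 19.27
ee_pos: [568.3, -265.6, 23.5]
orientation: [-0.237, -3.132, -0.0]
ft_force: [0.4, 0.1, 0.1]
width: 57.2
grasp_force: 0.0
```

Request:
servo_tool --steps '[[[0, 0, 0], [0, 0, 0], -1], [[0, 0, 0], [0, 0, 0], -1], [[0, 0, 0], [0, 0, 0], -1], [[0, 0, 0], [0, 0, 0], -1], [[0, 0, 0], [0, 0, 0], -1], [[0, 0, 0], [0, 0, 0], -1], [[0, 0, 0], [0, 0, 0], -1], [[0, 0, 0], [0, 0, 0], -1]]'

```text
t: 19.93
ee_pos: [568.3, -265.7, 23.7]
orientation: [0.237, 3.132, -0.0]
ft_force: [-0.2, -0.6, 1.7]
width: 13.7
grasp_force: 30.0
```

Request:
servo_tool --steps '[[[0, 0, 0], [0, 0, 0], -1], [[0, 0, 0], [0, 0, 0], -1], [[0, 0, 0], [0, 0, 0], -1], [[0, 0, 0], [0, 0, 0], -1], [[0, 0, 0], [0, 0, 0], -1], [[0, 0, 0], [0, 0, 0], -1], [[0, 0, 0], [0, 0, 0], -1], [[0, 0, 0], [0, 0, 0], -1]]'

```text
t: 20.6
ee_pos: [568.3, -265.7, 23.7]
orientation: [0.237, 3.132, -0.0]
ft_force: [-1.2, 0.0, 5.5]
width: 13.6
grasp_force: 30.0
```

Request:
servo_tool --steps '[[[0, 0, 0.006], [0, 0, 0], -1], [[0, 0, 0.015], [0, 0, 0], -1], [[0, 0, 0.025], [0, 0, 0], -1], [[0, 0, 0.025], [0, 0, 0], -1], [[0, 0, 0.025], [0, 0, 0], -1], [[0, 0, 0.02], [0, 0, 0], -1], [[0, 0, 0.01], [0, 0, 0], -1], [[-0.001, 0.005, 0.004], [0, 0, 0], -1]]'

```text
t: 21.27
ee_pos: [568.2, -261.5, 155.3]
orientation: [0.238, 3.129, -0.002]
ft_force: [0.3, -0.0, 0.6]
width: 14.2
grasp_force: 30.0
```

Request:
servo_tool --steps '[[[-0.003, 0.015, 0], [0, 0, 0], -1], [[-0.004, 0.02, 0], [0, 0, 0], -1], [[-0.004, 0.02, 0], [0, 0, 0], -1], [[-0.004, 0.02, 0], [0, 0, 0], -1], [[-0.004, 0.02, 0], [0, 0, 0], -1], [[-0.004, 0.02, 0], [0, 0, 0], -1], [[-0.004, 0.02, 0], [0, 0, 0], -1], [[-0.004, 0.02, 0], [0, 0, 0], -1]]'

```text
t: 21.93
ee_pos: [534.1, -103.3, 151.6]
orientation: [-0.236, -3.129, -0.001]
ft_force: [0.6, 0.8, -1.3]
width: 13.8
grasp_force: 30.0
```

```bash
python3 - <<'E'
from h import *
import pickle
def foot(d,t):
    P=cloud(d);q=P[np.hypot(P[...,0]-511,P[...,1]-18)<85]
    f=q[(q[:,2]>13)&(q[:,2]<23)][:,:2].astype(np.float32);print(t,"foot",len(f),cv2.minAreaRect(f))
    r=q[(q[:,2]>73)&(q[:,2]<82)];r=r[np.hypot(r[:,0]-511,r[:,1]-18)<36]
    if len(r)>5:print("rim",len(r),cv2.minEnclosingCircle(r[:,:2].astype(np.float32)))
foot(pickle.load(open("w1.pkl","rb")),"w1")
foot(pickle.load(open("side.pkl","rb")),"side");foot(get("top"),"top")
o=sensors.get_obs();M=R.from_rotvec(o["orientation"]).as_matrix();print(o["t"],o["ee_pos"],o["ft_force"],o["width"],M.round(4).tolist())
E
```

```text
w1 foot 3861 ((512.8936767578125, 18.451335906982422), (104.72027587890625, 104.40361785888672), 84.31326293945312)
rim 653 ((511.837646484375, 19.576473236083984), 29.755826950073242)
side foot 887 ((510.486083984375, 19.46955108642578), (104.99638366699219, 104.9712905883789), 84.9807357788086)
rim 188 ((510.5068664550781, 21.08670425415039), 31.82103729248047)
top foot 1266 ((511.7606201171875, 18.135921478271484), (103.8961181640625, 104.41780853271484), 84.48108673095703)
rim 132 ((511.20306396484375, 18.52051544189453), 32.014442443847656)
21.9833 [ 532.85207858 -100.54040784  151.37349855] [-0.98405375  1.76131737 -1.14419199] 14.103092104377605 [[-0.9887, 0.1495, -0.0052], [0.1495, 0.9888, 0.0025], [0.0055, 0.0017, -1.0]]
```

Request:
servo_tool --steps '[[[-0.0036, 0.02, 0], [0, 0, 0], -1], [[-0.0036, 0.02, 0], [0, 0, 0], -1], [[-0.0036, 0.02, 0], [0, 0, 0], -1], [[-0.0036, 0.02, 0], [0, 0, 0], -1], [[-0.0036, 0.02, 0], [0, 0, 0], -1], [[-0.0025, 0.013, 0], [0, 0, 0], -1], [[0, 0, 0], [0, 0, 0], -1], [[0, 0, 0], [0, 0, 0], -1]]'

```text
t: 22.65
ee_pos: [514.5, 8.2, 152.4]
orientation: [-0.234, -3.131, 0.0]
ft_force: [-0.3, 0.3, -0.1]
width: 13.9
grasp_force: 30.0
```

Request:
servo_tool --steps '[[[0, 0, 0], [0, 0, 0], -1], [[0, 0, 0], [0, 0, 0], -1], [[0, 0, 0], [0, 0, 0], -1], [[0, 0, 0], [0, 0, 0], -1], [[0, 0, 0], [0, 0, 0], -1], [[0, 0, 0], [0, 0, 0], -1], [[0, 0, 0], [0, 0, 0], -1], [[0, 0, 0], [0, 0, 0], -1]]'

```text
t: 23.32
ee_pos: [515.7, 7.3, 153.5]
orientation: [0.238, 3.133, 0.0]
ft_force: [0.4, 0.5, 0.1]
width: 14.1
grasp_force: 30.0
```

```bash
python3 - <<'E'
from h import *
o=sensors.get_obs();M=R.from_rotvec(o["orientation"]).as_matrix();print(o["t"],o["ee_pos"],o["ft_force"],o["width"],M.round(4).tolist())
d=get("side");w=get("wrist");P=cloud(w)
Z=o["ee_pos"][2]
q=P[(np.hypot(P[...,0]-o["ee_pos"][0],P[...,1]-o["ee_pos"][1])<45)&(P[...,2]>Z-7)&(P[...,2]<Z+3)]
print("captop",len(q),np.percentile(q[:,2],[5,50,95]) if len(q) else 0, cv2.minEnclosingCircle(q[:,:2].astype(np.float32)) if len(q) else 0)
if len(q)>50:
  A=np.c_[q[:,:2]-q[:,:2].mean(0),np.ones(len(q))];print("tilt",np.linalg.lstsq(A,q[:,2],rcond=None)[0])
cv2.imwrite("pics/s6.png",np.hstack([cv2.resize(d["color"][150:280,290:446],(400,333)),cv2.resize(w["color"],(400,333))]))
E
```

```text
23.3167 [515.73501457   7.27046198 153.4975189 ] [0.40241217 0.51187692 0.09430053] 14.059730860803485 [[-0.9886, 0.1508, 0.0001], [0.1508, 0.9886, 0.0], [-0.0001, 0.0, -1.0]]
captop 7039 [150.28481968 151.41674097 152.52032545] ((515.7603759765625, 7.2396345138549805), 36.910362243652344)
tilt [ 5.02042249e-03 -2.14444911e-05  1.51429331e+02]
```

View pics/s6.png

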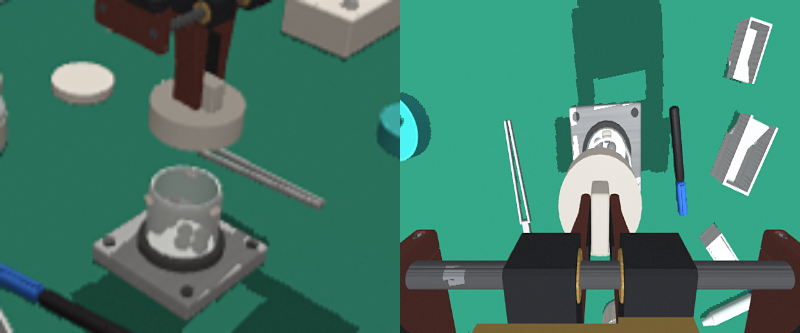

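The cap hangs level and centred on the TCP, the balls are visible in the pot and the scoop stands upright. I'll correct by about (-4,+11) mm and lower to just above the rim.

Request:
servo_tool --steps '[[[-0.002, 0.0056, 0], [0, 0, 0], -1], [[-0.0019, 0.0056, 0], [0, 0, 0], -1], [[0, 0, -0.01], [0, 0, 0], -1], [[0, 0, -0.015], [0, 0, 0], -1], [[0, 0, -0.01], [0, 0, 0], -1], [[0, 0, -0.008], [0, 0, 0], -1], [[0, 0, -0.004], [0, 0, 0], -1], [[0, 0, 0], [0, 0, 0], -1]]'

```text
t: 24.08
ee_pos: [511.1, 18.6, 105.3]
orientation: [-0.237, -3.131, 0.0]
ft_force: [0.3, 0.1, -0.2]
width: 14.0
grasp_force: 30.0
```

Request:
servo_tool --steps '[[[0, 0, 0], [0, 0, 0], -1], [[0, 0, 0], [0, 0, 0], -1], [[0, 0, 0], [0, 0, 0], -1], [[0, 0, 0], [0, 0, 0], -1], [[0, 0, 0], [0, 0, 0], -1], [[0, 0, 0], [0, 0, 0], -1], [[0, 0, 0], [0, 0, 0], -1], [[0, 0, 0], [0, 0, 0], -1]]'

```text
t: 24.75
ee_pos: [511.9, 18.6, 106.6]
orientation: [0.237, 3.132, 0.0]
ft_force: [0.4, 0.1, 0.1]
width: 13.5
grasp_force: 30.0
```

Request:
servo_tool --steps '[[[0, 0, -0.0012], [0, 0, 0], -1], [[0, 0, -0.0012], [0, 0, 0], -1], [[0, 0, -0.0012], [0, 0, 0], -1], [[0, 0, -0.0012], [0, 0, 0], -1], [[0, 0, -0.0012], [0, 0, 0], -1], [[0, 0, -0.001], [0, 0, 0], -1], [[0, 0, -0.001], [0, 0, 0], -1], [[0, 0, 0], [0, 0, 0], -1]]'

```text
t: 25.42
ee_pos: [511.7, 18.6, 98.2]
orientation: [-0.237, -3.132, 0.0]
ft_force: [-1.0, -0.3, -0.9]
width: 14.0
grasp_force: 30.0
```

Request:
servo_tool --steps '[[[0, 0, -0.0005], [0, 0, 0], -1], [[0, 0, -0.0005], [0, 0, 0], -1], [[0, 0, -0.0005], [0, 0, 0], -1], [[0, 0, -0.0005], [0, 0, 0], -1], [[0, 0, -0.0005], [0, 0, 0], -1], [[0, 0, -0.0005], [0, 0, 0], -1], [[0, 0, -0.0005], [0, 0, 0], -1], [[0, 0, -0.0005], [0, 0, 0], -1]]'

```text
t: 26.08
ee_pos: [512.7, 18.4, 95.5]
orientation: [0.237, 3.131, -0.0]
ft_force: [-2.4, -1.5, 12.1]
width: 14.0
grasp_force: 30.0
```

Request:
servo_tool --steps '[[[0, 0, -0.0005], [0, 0, 0], -1], [[0, 0, -0.0005], [0, 0, 0], -1], [[0, 0, -0.0005], [0, 0, 0], -1], [[0, 0, -0.0005], [0, 0, 0], -1], [[0, 0, -0.0005], [0, 0, 0], -1], [[0, 0, -0.0005], [0, 0, 0], -1], [[0, 0, -0.0005], [0, 0, 0], -1], [[0, 0, -0.0005], [0, 0, 0], -1]]'

```text
t: 26.75
ee_pos: [512.0, 18.5, 90.4]
orientation: [0.237, 3.132, -0.0]
ft_force: [0.9, -2.0, 0.7]
width: 13.8
grasp_force: 30.0
```

Request:
servo_tool --steps '[[[0, 0, -0.0005], [0, 0, 0], -1], [[0, 0, -0.0005], [0, 0, 0], -1], [[0, 0, -0.0005], [0, 0, 0], -1], [[0, 0, -0.0005], [0, 0, 0], -1], [[0, 0, -0.0005], [0, 0, 0], -1], [[0, 0, -0.0005], [0, 0, 0], -1], [[0, 0, -0.0005], [0, 0, 0], -1], [[0, 0, -0.0005], [0, 0, 0], -1]]'

```text
t: 27.42
ee_pos: [511.7, 18.5, 86.2]
orientation: [-0.237, -3.132, 0.0]
ft_force: [2.8, -2.8, -4.9]
width: 14.0
grasp_force: 30.0
```

The click has passed and the nubs are drawing the cap down. I'll go on to the hard stop gently.

Request:
servo_tool --steps '[[[0, 0, -0.0005], [0, 0, 0], -1], [[0, 0, -0.0005], [0, 0, 0], -1], [[0, 0, -0.0005], [0, 0, 0], -1], [[0, 0, -0.0005], [0, 0, 0], -1], [[0, 0, 0], [0, 0, 0], -1], [[0, 0, 0], [0, 0, 0], -1], [[0, 0, 0], [0, 0, 0], -1], [[0, 0, 0], [0, 0, 0], -1]]'

```text
t: 28.08
ee_pos: [511.9, 18.5, 84.6]
orientation: [0.237, 3.133, -0.0]
ft_force: [1.9, -3.3, -0.4]
width: 13.9
grasp_force: 30.0
```

Request:
servo_tool --steps '[[[0, 0, -0.0004], [0, 0, 0], -1], [[0, 0, -0.0004], [0, 0, 0], -1], [[0, 0, 0], [0, 0, 0], -1], [[0, 0, 0], [0, 0, 0], -1], [[0, 0, 0], [0, 0, 0], -1], [[0, 0, 0], [0, 0, 0], -1], [[0, 0, 0], [0, 0, 0], -1], [[0, 0, 0], [0, 0, 0], -1]]'

```text
t: 28.75
ee_pos: [511.9, 18.6, 83.7]
orientation: [0.237, 3.132, 0.0]
ft_force: [2.3, -3.2, -1.3]
width: 13.5
grasp_force: 30.0
```

Request:
servo_tool --steps '[[[0, 0, -0.0004], [0, 0, 0], -1], [[0, 0, -0.0004], [0, 0, 0], -1], [[0, 0, 0], [0, 0, 0], -1], [[0, 0, 0], [0, 0, 0], -1], [[0, 0, 0], [0, 0, 0], -1], [[0, 0, 0], [0, 0, 0], -1], [[0, 0, 0], [0, 0, 0], -1], [[0, 0, 0], [0, 0, 0], -1]]'

```text
t: 29.42
ee_pos: [511.9, 18.6, 83.5]
orientation: [0.237, 3.132, -0.0]
ft_force: [-0.1, -2.8, 8.1]
width: 13.6
grasp_force: 30.0
```

Request:
servo_tool --steps '[[[0, 0, -0.0004], [0, 0, 0], -1], [[0, 0, 0], [0, 0, 0], -1], [[0, 0, 0], [0, 0, 0], -1], [[0, 0, 0], [0, 0, 0], -1], [[0, 0, 0], [0, 0, 0], -1], [[0, 0, 0], [0, 0, 0], -1], [[0, 0, 0], [0, 0, 0], -1], [[0, 0, 0], [0, 0, 0], -1]]'

```text
t: 30.08
ee_pos: [511.9, 18.6, 83.5]
orientation: [0.237, 3.132, 0.0]
ft_force: [-1.4, -3.3, 12.4]
width: 13.8
grasp_force: 30.0
```

Hard stop at TCP 83.5, matching the expected 83.7. I'll trim the push to about 10 N.

Request:
servo_tool --steps '[[[0, 0, 0.0002], [0, 0, 0], -1], [[0, 0, 0], [0, 0, 0], -1], [[0, 0, 0], [0, 0, 0], -1], [[0, 0, 0], [0, 0, 0], -1], [[0, 0, 0], [0, 0, 0], -1], [[0, 0, 0], [0, 0, 0], -1], [[0, 0, 0], [0, 0, 0], -1], [[0, 0, 0], [0, 0, 0], -1]]'

```text
t: 30.75
ee_pos: [511.9, 18.6, 83.5]
orientation: [0.237, 3.132, 0.0]
ft_force: [-0.6, -3.9, 10.1]
width: 13.7
grasp_force: 30.0
```

```bash
python3 - <<'E'
from h import *
F=[]
for i in range(6):
    w=get("wrist");o=sensors.get_obs();F.append(o["ft_force"])
print(np.array(F).round(1).tolist(),np.mean(F,0),o["ee_pos"],o["t"])
P=cloud(w);q=P[(np.hypot(P[...,0]-512,P[...,1]-18.5)<45)&(abs(P[...,2]-82)<5)]
A=np.c_[q[:,:2]-q[:,:2].mean(0),np.ones(len(q))];print(len(q),np.linalg.lstsq(A,q[:,2],rcond=None)[0],cv2.minEnclosingCircle(q[:,:2].astype(np.float32)))
d=get("side");cv2.imwrite("pics/s7.png",cv2.resize(d["color"][140:340,230:470],(720,600)))
E
```

```text
[[-1.0, -4.1, 10.2], [-0.7, -2.8, 9.9], [-1.0, -4.3, 9.5], [-1.0, -3.5, 9.3], [-0.9, -4.2, 10.5], [-0.9, -3.2, 10.6]] [-0.89800271 -3.66280241  9.99821497] [511.95892355  18.56481561  83.51476665] 31.05
7066 [ 5.05412760e-03 -2.47868714e-04  8.14487239e+01] ((511.8440246582031, 18.824670791625977), 36.65225601196289)
```

View pics/s7.png

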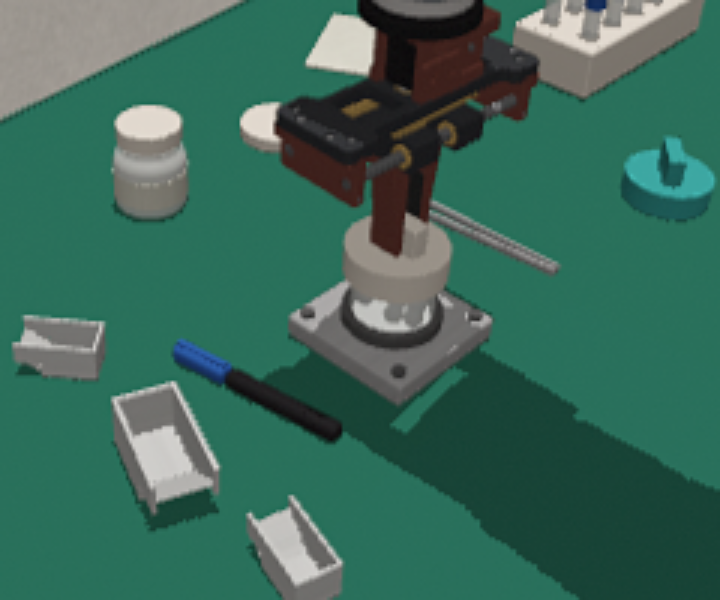

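The cap is home and level, the push averages 10.0 N, the scoop stands upright and empty, and the visible bystanders are in place. Handing in.

```bash
python3 -c "
from workcell import close_job
print(close_job())"
```

```text
the job is handed in; nothing more can be done
None
```

I tipped the balls into the pot, set the empty scoop back upright where it had been, pressed the cap past its click to fully home, and handed the job in at about 31 s with the arm still pushing down at a steady 10 N; I did not count all six balls in the pot, but the scoop was empty and no stray balls were in view.

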